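Latch the filter cassette into the bench intake

TASK

Take the white filter cassette off the sloping stand and fit it in the grey intake seat: hook its thin tongue under the seat's retaining lip, then turn it down until it lies flat and fully home. Then lift the steel latch bar by its red knob, swing it over the low cheek of the cassette's keeper and let it drop fully into the notch. Let go of everything, and do not shove the flask, the powder jar or the timer standing about.

Things in the scene. Friction and masses are not known exactly. Their poses are not given: they have to be found in the camera images.
- cassette_grip (a point): Point in the blue grip fin of the loose white filter cassette (0.3 kg). Axes: z out of its top, x from tongue to keeper, y along the fin. Fin 12 mm thick (x), 60 long (y), 34 high; the point is 34 mm above the flat underside, 22 above the frame's top face, 12 below the fin's top. Frame 110 mm wide (y), 12 thick, from 44 mm before (-x) to 86 mm beyond (+x) this point.
- cassette_tongue (a point): Middle of the lower edge of the cassette's tongue tip, 64 mm before cassette_grip (-x), on the underside; same axes. The tongue is 100 mm wide, 6 mm thick, 20 mm long. At the start the cassette lies on a fixed plywood stand sloping 28 degrees, tongue edge low and towards the robot, keeper edge high; a 5 mm ledge stops the tongue.
- cassette_notch (a point): Centre of the keeper's notch on the cassette, on its floor, 28 mm above the underside, 70 mm beyond cassette_grip (+x); same axes. Two upright steel cheeks, 24 mm long (y), 6 mm thick, leave a notch 20 mm wide in x; the cheek on the fin's side is low (its top 42 mm above the underside), the outer one tall (58 mm).
- filter_seat: Fixed grey intake seat. Origin under the pocket's centre, on the worktop; z up, x from the lip (robot's side) to the far stop. Pocket floor at z = 10 mm; near wall at x = -78.5, far stop at x = +76.5, 12 mm high; side rails 116 mm apart, flared at the top. Home, the cassette lies flat, axes parallel to the seat's, cassette_grip at x = -12 (+-2.5), y = 0 (+-3), z = 44 mm.
- lip_edge (a point): Middle of the lower free edge of the seat's aluminium retaining lip: in the seat's frame at x = -66, y = 0, z = 24 mm, that is 14 mm above the pocket floor. The lip is 5 mm thick, 116 mm wide and overhangs the near wall by 12.5 mm. Axes are the seat's.
- latch_pivot (a point): Point on the seat where the latch bar's upright swing axis and its level lift axis cross; in the seat's frame at x = 58, y = 95, z = 47 mm (fixed). Axes are the seat's.
- latch_knob (a point): Point in the red upright knob of the latch bar: a cylinder 20 mm across, 32 high, 155 mm along the bar from the pivot; the point is 23 mm above the bar's centre line, 16 above its top face and 16 below the knob's top. Steel bar 12 mm wide, 14 high, 0.16 kg, ending 15 mm past the knob. Axes are the bar's: -y along it from pivot to knob, z up.
- latch_swing (a joint): Swing of the latch bar about the upright pivot, rad. 0: bar parallel to the seat's y, knob towards -y, over the notch of a seated cassette. Positive swings the knob to the robot's side (at 1.57 the bar points along the seat's -x, beside the pocket). It stays where it is left; range -0.12 to 2.4.
- latch_bar (a joint): Lift of the latch bar about the level pivot, rad. 0: level, its lowest position (underside 30 mm above a seated cassette's underside, 12 mm below the low cheek's top). Positive lifts the knob end, to 0.9 at most; it falls back by its own weight. About 0.2 clears the low cheek, 0.3 also clears the fin, which the bar passes over on its way.
- flask_mid (a point): Loose conical flask with amber contents, 66 mm across, 100 mm high; point half-way up. A bystander.
- jar_mid (a point): Loose clear jar with pale powder, 60 mm across, 204 mm high; point half-way up. A bystander.
- timer_mid (a point): Loose white timer, 56 x 62 mm, 16 mm high, lying flat; point half-way up. A bystander.

How it is judged:
By the outcome, as a careful person would: the job done as asked, in the order asked, and still so for the second after the job is handed in, with the robot touching nothing.
It also fails if it takes over 58 s, if anything falls off the work surface, if the arm or the gripper's body presses on something with over 40 N, if the wrist force passes 120 N, or if a joint passes its speed limit or range.

ROBOT

A 6-joint arm with a two-finger parallel gripper is mounted at the origin on a cart in front of the work surface, level with it; the furniture and walls round the work are solid. World frame = base frame: x ahead of the robot, y to its left, z up, the work surface at z = 0. Lengths are in m, angles in degrees, forces in N, time in s.
With the tool pointing down it reaches from about 0.3 to 0.775 m from the base axis. Payload 14.6 kg.
Tool frame: the origin (TCP) lies on the centre line of the jaws, within the pads' length; the fingertips stand 17 mm ahead of it and the grasp point (between the pads) lies 2 mm behind it; z points along the fingers, y is the line along which they close (so a half turn about z gives the same grasp; the last joint's range is limited). The gripper opens to 94 mm and grips with 3 to 60 N. Pads are 16 mm wide; open, the fingers measure 119 mm over their backs; the gripper's body (75 mm by 177 mm) begins 78 mm behind the grasp point.
Start: joints at [-70.565, 17.183, 87.147, -0, 75.671, -3.816], TCP at [0.217, -0.505, 0.222] pointing down, gripper open.
Joint ranges: [-173.82, 173.82], [-45.26, 126.66], [13.44, 144.39], [-59.66, 239.66], [0, 175.72], [-146.38, 146.38]. Speed limits (degrees/s): [127.2, 127.2, 147.25, 180, 180, 180].

INTERFACE

Orientations are given as a 3x3 rotation matrix whose columns are the frame's x, y, z axes.
In Python, from cell import * gives the robot as it stands. The module is installed in compiled form; this text tells all that it offers.
- The arm moves only by the tool servo_tool, never from a script. Its arguments are lists of equal length, an entry for each row: "offset": the shift along the tool's x, y, z in m, a list of three; "turn": the turn about the tool's z in degrees; "fingers": the opening in per cent of the stroke, from 0 (shut) to 100 (fully open). In form: {"offset": [[x, y, z], ...], "turn": [turn, ...], "fingers": [fingers, ...]}. A call has 1 to 12 rows; each row is the pose to reach, as a shift and turn from the pose commanded when the call began, along the tool's axes at that moment; what a row does not reach only later rows make up. A row lasts 1/8 s, in which the tool goes at most 62.5 mm and 10.7 degrees, less where a joint would pass 70% of its speed; a pose out of reach is approached as far as the arm can. A call with a gripper value outside its range is refused whole. The fingers move at their own pace and stop on an object; "grip_force" is the grip in N (left out, the last holds). Time passes only in rows, so rows that repeat a pose let the fingers close. It gives the time, the measured TCP pose, the force, the opening and the grip force at its end, in the units of the state.
- state(): the state, without advancing time (a new reading comes with each control period).
- grab_frame(name): name is "scene" or "top" or "wrist"; returns a dict with "color" (480x640x3 uint8, red, green, blue), "intrinsics" (3x3 intrinsics, pixels), "rvec" (rotation vector, rad) and "tvec" (3), from world to camera coordinates, as OpenCV has them. Camera axes: x right, y down, z forward; pixel columns grow to the right and rows downward; lengths in m; the calibration is good to about 2 mm. A picture is of the moment at which its call begins. There is no depth.
- sign_off(): hands the job in; it is judged then, once.
The state is a dict: "t": time; "joint_positions": joint angles; "joint_velocities": joint speeds; "effort": joint torques, N m; "tool_pos": TCP position; "orientation": TCP orientation; "ft_force": force on the tool from outside, world axes, zero at the start; "moment": the same for the moment, N m; "opening": finger opening in m; "finger_force": force on a finger pad.
Only numpy, scipy, OpenCV 4.12 (cv2) and the standard library are available. Lean on these libraries where they do the work, as an engineer would, in place of code of your own. Each camera call takes 0.05 s, during which the arm holds its last target. There are 200 camera calls.

## Working session

There is one attempt and no reset: what is moved stays moved. The work goes in short steps, Python scripts to look and compute and a tool call to move; the robot and the scene stay as the last step left them, time stands still between calls to the robot, and variables do not carry over. Pictures are saved under pics/ and viewed, at most 10 in all, crops included, and the job is handed in when it is done.

Besides the shell and the picture viewer there is one more tool, called after "Request:" as a command line: name --pt "numbers of a row" for each row, then --argument value for the rest. servo_tool: Moves the arm, as the interface text tells. Its arguments: {"type":"object","properties":{"offset":{"type":"array"},"turn":{"type":"array"},"fingers":{"type":"array"},"grip_force":{"type":"number"}},"required":["offset","turn","fingers"]}

```bash
mkdir -p pics
python3 - <<'E'
from cell import *
import cv2,pickle
s=state();print({k:s[k] for k in('t','tool_pos','orientation','opening')})
for n in('scene','top'):
    f=grab_frame(n);pickle.dump(f,open(n+'0.pkl','wb'));cv2.imwrite(f'pics/{n}0.png',f['color'][:,:,::-1])
    R,_=cv2.Rodrigues(f['rvec']);print(n,-R.T@f['tvec'].ravel(),R[2],f['intrinsics'][0,0])
E
```

```text
{'t': 0.0, 'tool_pos': array([ 0.21703143, -0.50509861,  0.22187639]), 'orientation': array([[ 9.18776987e-01,  3.94776756e-01, -4.00753666e-04],
       [ 3.94776953e-01, -9.18776316e-01,  1.11295446e-03],
       [ 7.11655731e-05, -1.18076525e-03, -9.99999300e-01]]), 'opening': 0.09433429568864371}
scene [ 1.13288028 -0.63287307  0.90908746] [-0.51802027  0.40823721 -0.75166307] 538.933712371262
top [ 0.32375583 -0.19950903  1.28815965] [ 0.22085406  0.00521148 -0.97529294] 542.4081001040496
```

View pics/scene0.png

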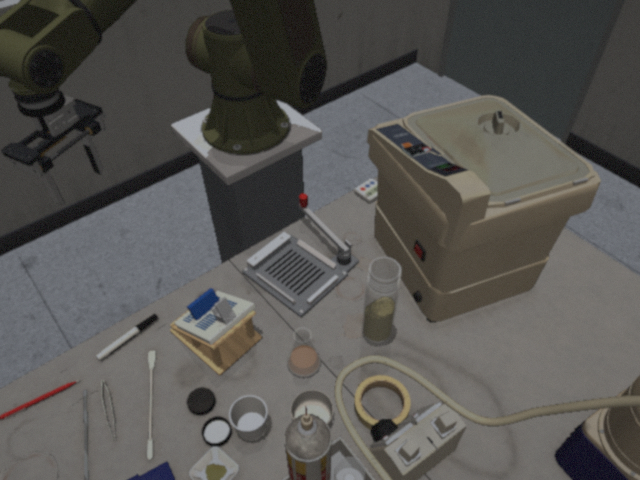

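View pics/top0.png

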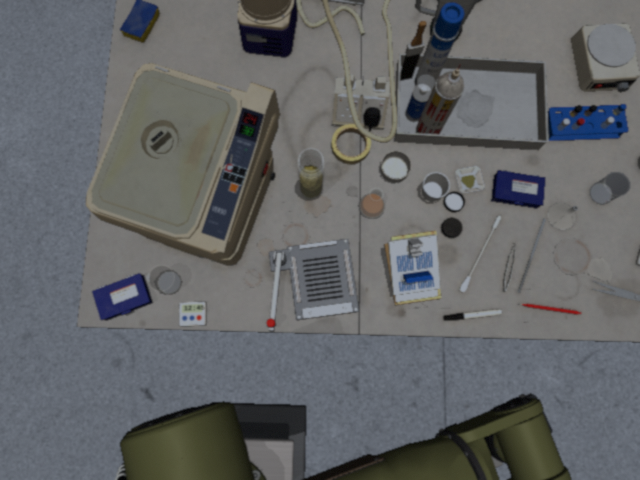

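The scene view shows the stand at about (215,325), the seat at (300,270) and the knob at (303,200). In the top view the cassette is near (415,268) and the seat near (323,278), with the pivot at (279,258) and the knob at (271,322). I'll enlarge both.

Run:
```python
import cv2
a=cv2.imread('pics/top0.png')[225:340,260:450];cv2.imwrite('pics/topc.png',cv2.resize(a,None,fx=4,fy=4,interpolation=cv2.INTER_CUBIC))
a=cv2.imread('pics/scene0.png')[185:375,165:365];cv2.imwrite('pics/scenec.png',cv2.resize(a,None,fx=3,fy=3,interpolation=cv2.INTER_CUBIC))
```

```text
(no output)
```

View pics/topc.png

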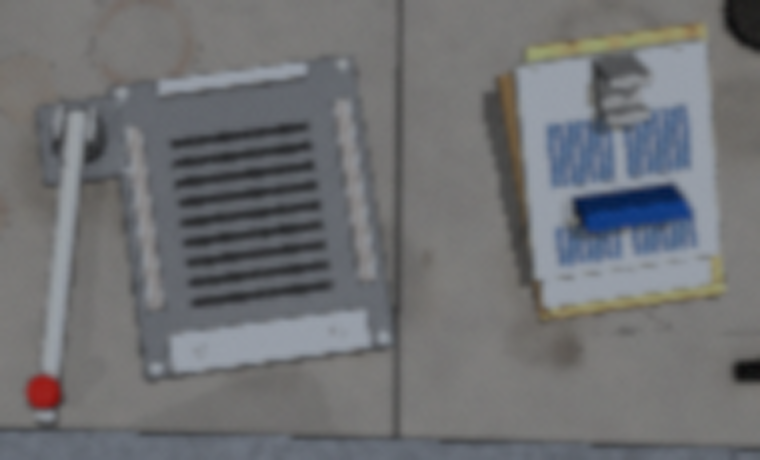

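View pics/scenec.png

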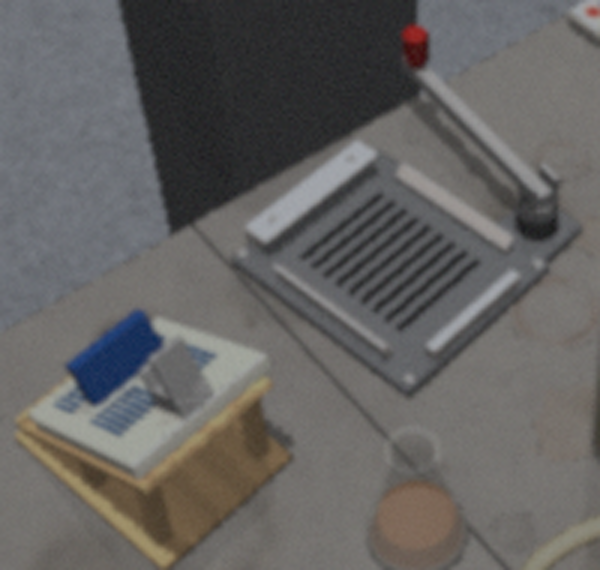

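The crops show these features:
- **Top crop:** the lip's free edge runs (170,335)–(368,312), the knob is at (44,392), the pivot at (75,125), the fin around (632,208) and the keeper edge (517,66)–(706,40).
- **Scene crop:** the knob top is at (413,33), the keeper edge at (268,358)–(138,460) and the fin top edge near (105,340).

Next I fit the poses.

```bash
cat > h.py <<'E'
import cv2,pickle,numpy as np
from scipy.optimize import least_squares
from scipy.spatial.transform import Rotation as Ro
def L(n):return pickle.load(open(n+'.pkl','rb'))
def proj(f,P):return cv2.projectPoints(np.array(P,float).reshape(-1,3),f['rvec'],f['tvec'],f['intrinsics'],None)[0].reshape(-1,2)
def onz(f,uv,z):
    R,_=cv2.Rodrigues(f['rvec']);c=-R.T@f['tvec'].ravel()
    d=R.T@np.linalg.inv(f['intrinsics'])@[uv[0],uv[1],1];return c+d*(z-c[2])/d[2]
E
python3 - <<'E'
from h import *
T,S=L('top0'),L('scene0')
tc=lambda u,v:(260+u/4-.375,225+v/4-.375)
sc=lambda u,v:(165+u/3-.33,185+v/3-.33)
# seat: x,y,yaw
obs=[(T,(-.066,.058,.029),tc(170,335)),(T,(-.066,-.058,.029),tc(368,312)),(S,(-.066,-.058,.029),sc(262,236)),(S,(-.066,.058,.029),sc(378,152)),
 (T,(.058,.095,.054),tc(75,125))]
def pose(p,tilt=0):
    return Ro.from_euler('z',p[2]).as_matrix()@Ro.from_euler('y',-tilt).as_matrix(),np.array([p[0],p[1],p[3] if len(p)>3 else 0])
def fit(obs,p0,tilt=0):
    def r(p):
        R,t=pose(p,tilt);return np.ravel([proj(f,R@np.array(a)+t)[0]-uv for f,a,uv in obs])
    s=least_squares(r,p0,loss='soft_l1');print(s.x,np.degrees(s.x[2]),'\n',r(s.x).reshape(-1,2).round(1));return s.x
seat=fit(obs,[.45,-.1,0])
# cassette in grip frame
u=-.034
obs=[(T,(.086,.055,u+.012),tc(517,66)),(T,(.086,-.055,u+.012),tc(706,40)),(S,(.086,.055,u+.012),sc(268,358)),(S,(.086,-.055,u+.012),sc(138,460)),
(T,(-.064,.05,u+.006),tc(546,305)),(T,(-.064,-.05,u+.006),tc(714,284)),(S,(-.044,-.055,u+.012),sc(34,410)),(S,(-.044,.055,u+.012),sc(158,318)),
(T,(0,.03,.012),tc(577,212)),(T,(0,-.03,.012),tc(688,200))]
c=fit(obs,[.45,-.3,0,.1],np.radians(28))
print('knob',onz(T,tc(44,392),.086),onz(S,sc(413,33),.086))
R,t=pose(seat);print('pivot',R@[.058,.095,0.047]+t,'lip',R@[-.066,0,.024]+t,'home',R@[-.012,0,.044]+t)
for n,uv,z in(('jarbase',(311,188),0),('jartop',(311,160),.204),('flask',(372,210),0),('timer',(193,314),.016),('mach corner',(238,262),.0),('mach rim',(277,90),.25)):print(n,onz(T,uv,z))
E
```

```text
[ 0.51727274 -0.21761202  0.143845  ] 8.241711531536676 
 [[-0.9  0.3]
 [-0.7  0.2]
 [ 0.2  1.6]
 [-0.1  0.5]
 [ 0.8  0.3]]
[ 0.51831234 -0.42930849  0.16681435  0.0817004 ] 9.557757968073414 
 [[-1.  -0.8]
 [ 0.1 -1. ]
 [ 0.6 -1.8]
 [-1.6  2.4]
 [-1.   0.2]
 [-0.7 -0.6]
 [-0.9  2.4]
 [ 0.9 -1. ]
 [ 1.5  2.1]
 [ 0.3  1.4]]
knob [ 0.4060356  -0.10470928  0.086     ] [ 0.40579488 -0.10507939  0.086     ]
pivot [ 0.56105552 -0.11527889  0.047     ] lip [ 0.45195438 -0.22707308  0.024     ] home [ 0.50539667 -0.21933221  0.044     ]
jarbase [ 0.74622206 -0.1839517   0.        ]
jartop [ 0.74148146 -0.1847389   0.204     ]
flask [ 0.69336506 -0.33582091  0.        ]
timer [0.42600751 0.08261092 0.016     ]
mach corner [ 0.5546424  -0.01297778  0.        ]
mach rim [ 0.87718892 -0.11004336  0.25      ]
```

Request:
servo_tool --pt "0.03 0.005 0" --pt "0.08 0.013 0" --pt "0.13 0.021 0" --pt "0.18 0.029 0" --pt "0.23 0.037 0" --pt "0.27 0.044 0" --pt "0.295 0.048 0" --pt "0.306 0.05 0" --pt "0.306 0.05 0" --pt "0.306 0.05 0" --turn '[2, 4, 6, 8, 10, 12, 14, 14, 14, 14]' --fingers '[100, 100, 100, 100, 100, 100, 100, 100, 100, 100]' --grip_force 60

```text
t: 1.35
tool_pos: [0.5171, -0.4309, 0.2225]
orientation: [[0.987, 0.16, -0.0], [0.16, -0.987, 0.0], [-0.0, -0.0, -1.0]]
ft_force: [0.5, 0.1, 0.2]
opening: 0.0941
finger_force: 0.0
```

Run:
```python
from cell import *
import cv2,pickle
s=state();print({k:s[k] for k in('t','tool_pos','orientation','joint_positions')})
f=grab_frame('wrist');pickle.dump(f,open('w1.pkl','wb'));cv2.imwrite('pics/w1.png',f['color'][:,:,::-1])
import numpy as np
R,_=cv2.Rodrigues(f['rvec']);print(-R.T@f['tvec'].ravel(),R[2],f['intrinsics'][0,0])
```

```text
{'t': 1.35, 'tool_pos': array([ 0.51712936, -0.4309475 ,  0.22249994]), 'orientation': array([[ 9.87064106e-01,  1.60325993e-01, -1.64354087e-04],
       [ 1.60325998e-01, -9.87064119e-01,  1.75337593e-05],
       [-1.59416905e-04, -4.36571775e-05, -9.99999986e-01]]), 'joint_positions': array([-4.29205984e+01,  3.34568487e+01,  6.40451240e+01, -5.72592750e-03,
        8.25056073e+01,  3.78543300e+01])}
[ 0.59281819 -0.41957062  0.38421964] [-0.26212256 -0.04347031 -0.96405503] 382.50873106226277
```

View pics/w1.png

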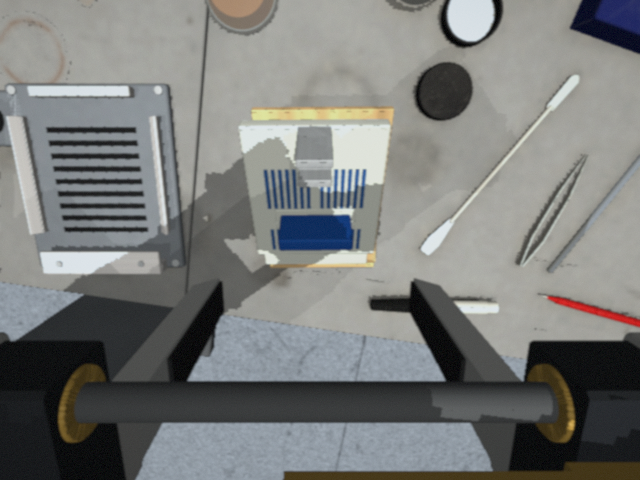

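The wrist view shows the cassette sharply: keeper edge at (240,126)–(392,122) and fin at about (315,232). The seat is at left, with its lip at (42,254)–(160,250). One enlarged crop will refine both.

Run:
```python
import cv2
a=cv2.imread('pics/w1.png')[75:285,0:400];cv2.imwrite('pics/w1c.png',cv2.resize(a,None,fx=2,fy=2,interpolation=cv2.INTER_CUBIC))
```

```text
(no output)
```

View pics/w1c.png

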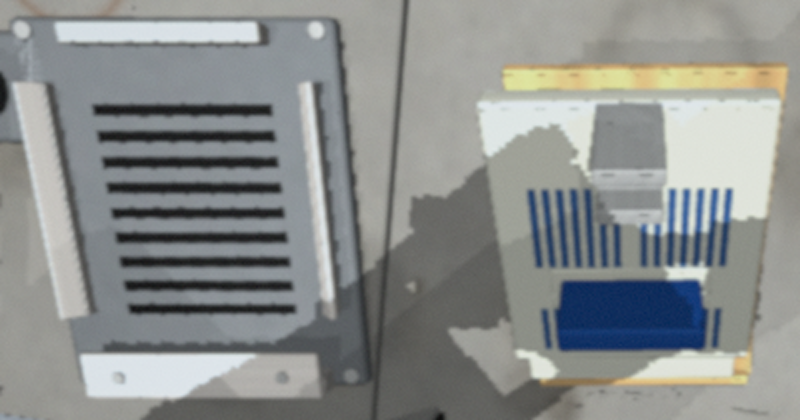

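The crop gives the fin's top face as (558,330)–(705,349), the keeper edge as (480,103)–(779,99) and the tongue end as (533,378)–(733,374). The lip's free edge is (80,353)–(320,352).

```bash
cat >> h.py <<'E'
def pose(p,tilt=0):
    return Ro.from_euler('z',p[2]).as_matrix()@Ro.from_euler('y',-tilt).as_matrix(),np.array([p[0],p[1],p[3] if len(p)>3 else 0])
def fit(obs,p0,tilt=0):
    def r(p):
        R,t=pose(p,tilt);return np.ravel([proj(f,R@np.array(a)+t)[0]-uv for f,a,uv in obs])
    s=least_squares(r,p0,loss='soft_l1');print(s.x.round(4),np.degrees(s.x[2]).round(2),r(s.x).reshape(-1,2).round(1).tolist());return s.x
E
python3 - <<'E'
from h import *
W=L('w1');T,S=L('top0'),L('scene0')
wc=lambda u,v:(u/2-.25,75+v/2-.25)
tc=lambda u,v:(260+u/4-.375,225+v/4-.375)
sc=lambda u,v:(165+u/3-.33,185+v/3-.33)
u=-.034
obs=[(W,(.086,.055,u+.012),wc(480,103)),(W,(.086,-.055,u+.012),wc(779,99)),(W,(-.044,.055,u+.012),wc(514,352)),(W,(-.064,.05,u+.006),wc(533,378)),(W,(-.064,-.05,u+.006),wc(733,374)),
(W,(.006,.03,.012),wc(558,330)),(W,(.006,-.03,.012),wc(705,329)),(W,(-.006,.03,.012),wc(558,350)),(W,(-.006,-.03,.012),wc(705,348))]
c=fit(obs,[.518,-.43,.16,.08],np.radians(28))
o2=obs+[(T,(.086,.055,u+.012),tc(517,66)),(T,(.086,-.055,u+.012),tc(706,40)),(S,(.086,.055,u+.012),sc(268,358)),(S,(.086,-.055,u+.012),sc(138,460))]
fit(o2,c,np.radians(28))
so=[(W,(-.066,.058,.029),wc(80,353)),(W,(-.066,-.058,.029),wc(320,352))]
s=fit(so,[.51,-.21,.14])
st=[(T,(-.066,.058,.029),tc(170,335)),(T,(-.066,-.058,.029),tc(368,312)),(T,(.058,.095,.054),tc(75,125))]
s=fit(so+st,s)
R,t=pose(s);print('home',R@[-.012,0,.044]+t,'pivot',R@[.058,.095,0.047]+t)
print('slots/stop ',proj(W,[R@np.array(a)+t for a in((.0765,0,.022),(-.0785,.058,.0))])*2-[0,150])
E
```

```text
[ 0.5156 -0.4319  0.1705  0.0737] 9.77 [[-1.5, 0.2], [0.9, 0.6], [1.6, 2.6], [-0.1, -0.6], [-0.6, 0.4], [-0.7, -0.8], [0.5, -1.1], [0.4, -0.1], [-0.3, 0.1]]
[ 0.5158 -0.4317  0.1731  0.075 ] 9.92 [[-2.4, -0.1], [0.7, -0.1], [1.3, 2.8], [-0.3, -0.4], [-0.5, 0.4], [-1.0, -0.7], [0.5, -1.1], [0.2, 0.0], [-0.3, 0.1], [-0.5, 1.2], [0.2, 0.7], [-0.8, -0.2], [-2.5, 4.2]]
[ 0.5196 -0.2194  0.1641] 9.4 [[0.1, -0.0], [-0.1, 0.0]]
[ 0.5194 -0.219   0.1646] 9.43 [[-0.2, 0.1], [-0.5, 0.1], [0.4, -0.1], [0.5, -1.3], [1.0, 0.4]]
home [ 0.50752447 -0.2209621   0.044     ] pivot [ 0.56101594 -0.11577815  0.047     ]
slots/stop  [[157.73464849  39.99104495]
 [122.13656416 359.65729927]]
```

Request:
servo_tool --pt "-0.002 0.0007 0.03" --pt "-0.002 0.0007 0.07" --pt "-0.002 0.0007 0.105" --pt "-0.002 0.0007 0.13" --pt "-0.002 0.0007 0.142" --pt "-0.002 0.0007 0.147" --pt "-0.002 0.0007 0.147" --pt "-0.002 0.0007 0.147" --pt "-0.002 0.0007 0.147" --pt "-0.002 0.0007 0.147" --pt "-0.002 0.0007 0.147" --pt "-0.002 0.0007 0.147" --turn '[0, 0, 0, 0, 0, 0, 0, 0, 0, 0, 0, 0]' --fingers '[100, 100, 100, 100, 100, 100, 100, 40, 40, 40, 40, 40]' --grip_force 60

```text
t: 2.9
tool_pos: [0.5162, -0.4314, 0.0758]
orientation: [[0.987, 0.161, 0.0], [0.161, -0.987, 0.0], [0.0, -0.0, -1.0]]
ft_force: [-2.2, 2.3, 5.4]
opening: 0.0596
finger_force: 62.2
```

Request:
servo_tool --pt "0 0 -0.005" --pt "0 0 -0.015" --pt "0 0 -0.03" --pt "0 0 -0.05" --pt "0 0 -0.07" --pt "0 0 -0.085" --pt "0 0 -0.09" --pt "0 0 -0.09" --turn '[0, 0, 0, 0, 0, 0, 0, 0]' --fingers '[40, 40, 40, 40, 40, 40, 40, 40]'

```text
t: 3.9
tool_pos: [0.5161, -0.4315, 0.1654]
orientation: [[0.987, 0.161, -0.0], [0.161, -0.987, 0.0], [-0.0, -0.0, -1.0]]
ft_force: [-0.9, 0.3, -3.1]
opening: 0.0596
finger_force: 62.1
```

Run:
```python
from cell import *
import cv2,pickle,numpy as np
s=state();print({k:s[k] for k in('t','tool_pos','opening','ft_force')})
fs={}
for n in('scene','wrist'):
    f=fs[n]=grab_frame(n);pickle.dump(f,open(n+'2.pkl','wb'))
a=fs['scene']['color'][150:400,100:360,::-1];b=fs['wrist']['color'][60:300,100:460,::-1]
a=cv2.resize(a,(416,400),interpolation=cv2.INTER_CUBIC);b=cv2.resize(b,(380,253))
b=cv2.copyMakeBorder(b,0,147,0,0,cv2.BORDER_CONSTANT)
cv2.imwrite('pics/l2.png',np.hstack([a,b]))
```

```text
{'t': 3.9, 'tool_pos': array([ 0.51608695, -0.43145688,  0.16539044]), 'opening': 0.05957926357200951, 'ft_force': array([-0.87698184,  0.28454254, -3.06207913])}
```

View pics/l2.png

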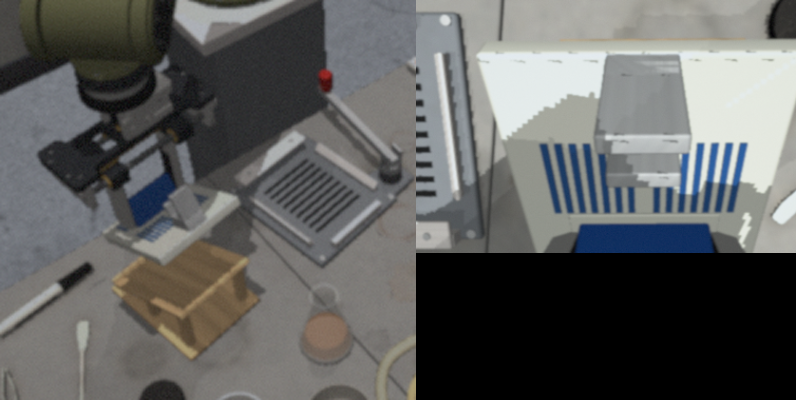

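The cassette hangs in the grip at (160,200), still tilted, and is clear of the stand. I'll check the tilt from the keeper edge's K+ corner, at full-image pixel (164.4,114).

Run:
```python
from h import *
W=L('wrist2')
cv2.imwrite
u=-.034
for tilt in(16,20,24,28,32):
    for dz in (-.001,-.003):
        R=Ro.from_euler('z',9.8,degrees=True).as_matrix()@Ro.from_euler('y',-np.radians(tilt)).as_matrix();t=np.array([.5161,-.4315,.1674+dz])
        P=[(.086,.055,u+.012),(.086,.012,.024),(.086,-.012,.024),(.080,.012,.024),(.006,.03,u+.012)]
        q=proj(W,[R@np.array(a)+t for a in P]);print(tilt,dz,((q-[100,60])*1.0556+[416,0]).round(0).tolist())
```

```text
16 -0.001 [[490.0, 48.0], [594.0, 83.0], [682.0, 82.0], [595.0, 105.0], [578.0, 224.0]]
16 -0.003 [[492.0, 49.0], [595.0, 83.0], [682.0, 82.0], [596.0, 104.0], [579.0, 223.0]]
20 -0.001 [[484.0, 48.0], [592.0, 97.0], [684.0, 96.0], [594.0, 118.0], [578.0, 222.0]]
20 -0.003 [[486.0, 49.0], [593.0, 97.0], [683.0, 96.0], [595.0, 118.0], [579.0, 221.0]]
24 -0.001 [[477.0, 49.0], [590.0, 114.0], [686.0, 113.0], [592.0, 134.0], [577.0, 220.0]]
24 -0.003 [[479.0, 50.0], [591.0, 113.0], [685.0, 112.0], [593.0, 133.0], [578.0, 219.0]]
28 -0.001 [[470.0, 52.0], [589.0, 132.0], [687.0, 131.0], [591.0, 152.0], [577.0, 219.0]]
28 -0.003 [[473.0, 52.0], [590.0, 131.0], [687.0, 130.0], [592.0, 151.0], [578.0, 217.0]]
32 -0.001 [[463.0, 56.0], [587.0, 153.0], [689.0, 152.0], [590.0, 172.0], [576.0, 217.0]]
32 -0.003 [[466.0, 57.0], [588.0, 152.0], [688.0, 151.0], [591.0, 170.0], [577.0, 216.0]]
```

The cheek position matches a tilt of about 28°. I'll refine the seat yaw and y using the symmetric features (slots, lip screws, stop) from the earlier wrist picture.

Run:
```python
from h import *
W=L('w1');T,S=L('top0'),L('scene0')
wc=lambda u,v:(u/2-.25,75+v/2-.25)
tc=lambda u,v:(260+u/4-.375,225+v/4-.375)
lip=[((-.066,.058,.029),(80,353)),((-.066,-.058,.029),(320,352))]
mids=[((.0765,0,.022),(163.5,41.5)),((-.066,0,.029),(200,352.5))]
# symmetric slots: half width h and x stations unknown
def res(p):
    x,y,yaw,h,x1,x2=p;R,t=pose([x,y,yaw])
    P=[a for a,_ in lip+mids]+[(x1,h,.01),(x1,-h,.01),(x2,h,.01),(x2,-h,.01)]
    Q=[q for _,q in lip+mids]+[(93,109.5),(271,109.5),(129,309),(296,309)]
    return np.ravel(proj(W,[R@np.array(a)+t for a in P])-[wc(*q) for q in Q])
s=least_squares(res,[.519,-.219,.16,.04,.04,-.04]);print(s.x.round(4),np.degrees(s.x[2]),res(s.x).reshape(-1,2).round(1).tolist())
R,t=pose(s.x[:3]);print('home',R@[-.012,0,.044]+t,'pivot',R@[.058,.095,.047]+t)
q=[(T,(-.066,.058,.029),tc(170,335)),(T,(-.066,-.058,.029),tc(368,312)),(T,(.0765,0,.022),tc(233,86))]
for i,h,r1 in((1,0,0),):
    fit(q,s.x[:3])
# top slots: first (171..309 @ (143..127)), last (191..331 @ 302..284)
print('top slot mids ->',onz(T,tc(240.5,135),.01),onz(T,tc(261,293),.01),'wrist',onz(W,wc(182,109.5),.01),onz(W,wc(212.5,309),.01))
```

```text
[ 0.5192 -0.2191  0.1602  0.0418  0.0477 -0.0484] 9.179613722884737 [[-0.5, 0.1], [-0.7, 0.6], [-2.2, -0.3], [-0.6, 0.3], [1.1, -0.2], [1.3, -0.2], [1.0, -0.1], [0.7, -0.1]]
home [ 0.50731724 -0.22097498  0.044     ] pivot [ 0.56126541 -0.11602454  0.047     ]
[ 0.5181 -0.2178  0.1608] 9.21 [[-0.2, 0.3], [-0.1, -0.6], [0.4, 0.2]]
top slot mids -> [ 0.56680052 -0.20980518  0.01      ] [ 0.47237567 -0.22410581  0.01      ] wrist [ 0.56592706 -0.21031353  0.01      ] [ 0.4710915  -0.22594325  0.01      ]
```

Request:
servo_tool --pt "0.004 -0.02 0" --pt "0.01 -0.06 0" --pt "0.015 -0.1 0" --pt "0.018 -0.14 0" --pt "0.02 -0.175 0.005" --pt "0.02 -0.2 0.02" --pt "0.02 -0.2096 0.04" --pt "0.02 -0.2096 0.055" --pt "0.02 -0.2096 0.068" --pt "0.02 -0.2096 0.073" --pt "0.02 -0.2096 0.073" --turn '[0, 0, 0, 0, 0, 0, 0, 0, 0, 0, 0]' --fingers '[40, 40, 40, 40, 40, 40, 40, 40, 40, 40, 40]'

```text
t: 5.38
tool_pos: [0.5022, -0.2218, 0.0923]
orientation: [[0.987, 0.16, -0.0], [0.16, -0.987, 0.0], [-0.0, -0.0, -1.0]]
ft_force: [0.0, 0.1, -1.4]
opening: 0.0596
finger_force: 62.1
```

Run:
```python
from cell import *
import cv2,pickle,numpy as np
from h import *
s=state();print({k:s[k] for k in('t','tool_pos','opening','ft_force')})
fs={}
for n in('scene','top'):
    f=fs[n]=grab_frame(n);pickle.dump(f,open(n+'3.pkl','wb'))
a=fs['scene']['color'][190:300,235:365,::-1];b=fs['top']['color'][225:335,260:370,::-1]
a=cv2.resize(a,(473,400),interpolation=cv2.INTER_CUBIC);b=cv2.resize(b,(327,327),interpolation=cv2.INTER_CUBIC)
b=cv2.copyMakeBorder(b,0,73,0,0,cv2.BORDER_CONSTANT)
cv2.imwrite('pics/l3.png',np.hstack([a,b]))
```

```text
{'t': 5.375, 'tool_pos': array([ 0.50216399, -0.22175786,  0.092303  ]), 'opening': 0.05960218626824188, 'ft_force': array([ 0.04159795,  0.13502014, -1.44637432])}
```

View pics/l3.png

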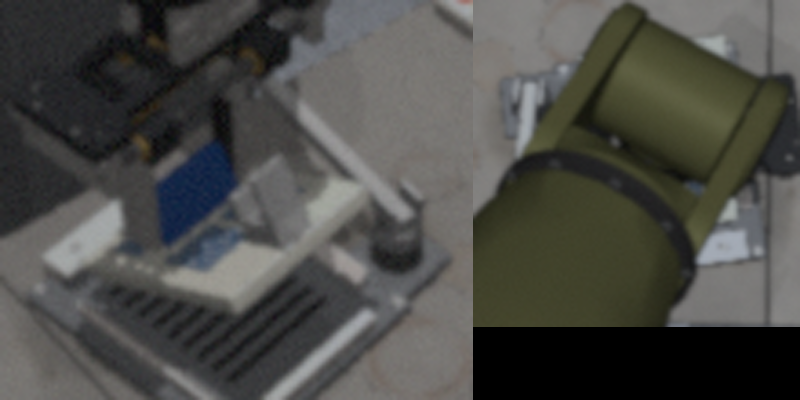

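The scene view shows the cassette tilted over the pocket, with the tongue just inside the lip near (75,255) and between the rails. I'll lower it and then slide under the lip.

Request:
servo_tool --pt "0 0 0.005" --pt "0 0 0.01" --pt "0 0 0.014" --pt "0 0 0.017" --pt "0 0 0.017" --turn '[0, 0, 0, 0, 0]' --fingers '[40, 40, 40, 40, 40]'

```text
t: 6.1
tool_pos: [0.5021, -0.2213, 0.0752]
orientation: [[0.987, 0.161, -0.0], [0.161, -0.987, 0.0], [-0.0, -0.0, -1.0]]
ft_force: [0.4, -0.1, -3.2]
opening: 0.0595
finger_force: 62.1
```

Request:
servo_tool --pt "-0.003 0 0" --pt "-0.006 0 0" --pt "-0.009 0 0" --pt "-0.012 0 0" --pt "-0.014 0 0" --pt "-0.014 0 0" --turn '[0, 0, 0, 0, 0, 0]' --fingers '[40, 40, 40, 40, 40, 40]'

```text
t: 6.85
tool_pos: [0.4892, -0.2236, 0.0756]
orientation: [[0.987, 0.16, 0.003], [0.16, -0.987, -0.0], [0.003, 0.001, -1.0]]
ft_force: [8.5, 0.5, -9.1]
opening: 0.0591
finger_force: 60.0
```

Request:
servo_tool --pt "0.001 0 0.0015" --pt "0.001 0 0.003" --pt "0 0 0.003" --pt "-0.002 0 0.003" --pt "-0.002 0 0.003" --turn '[0, 0, 0, 0, 0]' --fingers '[40, 40, 40, 40, 40]'

```text
t: 7.48
tool_pos: [0.4862, -0.224, 0.0725]
orientation: [[0.987, 0.161, -0.0], [0.161, -0.987, -0.0], [-0.0, 0.0, -1.0]]
ft_force: [1.5, 0.1, -2.4]
opening: 0.0594
finger_force: 60.0
```

Request:
servo_tool --pt "0.002 0 0.002" --pt "0.004 0 0.0035" --pt "0.006 0 0.005" --pt "0.008 0 0.007" --pt "0.0095 0 0.009" --pt "0.0115 0 0.0108" --pt "0.013 0 0.0127" --pt "0.015 0 0.0148" --pt "0.0165 0 0.0168" --pt "0.018 0 0.0187" --pt "0.018 0 0.0187" --turn '[0, 0, 0, 0, 0, 0, 0, 0, 0, 0, 0]' --fingers '[40, 40, 40, 40, 40, 40, 40, 40, 40, 40, 40]'

```text
t: 8.85
tool_pos: [0.5048, -0.2212, 0.0547]
orientation: [[0.987, 0.161, 0.001], [0.161, -0.987, -0.001], [0.001, 0.001, -1.0]]
ft_force: [-0.8, 2.1, 8.8]
opening: 0.0597
finger_force: 65.9
```

Request:
servo_tool --pt "0.0015 0 0.002" --pt "0.003 0 0.004" --pt "0.004 0 0.006" --pt "0.005 0 0.008" --pt "0.0055 0 0.0095" --pt "0.0055 0 0.0095" --turn '[0, 0, 0, 0, 0, 0]' --fingers '[40, 40, 40, 40, 40, 40]'

```text
t: 9.6
tool_pos: [0.5105, -0.2203, 0.0453]
orientation: [[0.987, 0.161, 0.002], [0.161, -0.987, -0.001], [0.002, 0.001, -1.0]]
ft_force: [0.3, 2.5, 8.9]
opening: 0.06
finger_force: 65.2
```

Run:
```python
from cell import *
import cv2,pickle,numpy as np
from h import *
s=state();print({k:s[k] for k in('t','tool_pos','opening','ft_force','joint_positions')})
fs={}
for n in('scene','wrist'):
    f=fs[n]=grab_frame(n);pickle.dump(f,open(n+'4.pkl','wb'))
a=fs['scene']['color'][190:300,235:365,::-1];b=fs['wrist']['color'][:,:,::-1]
a=cv2.resize(a,(400,338),interpolation=cv2.INTER_CUBIC);b=cv2.resize(b,(400,300),interpolation=cv2.INTER_AREA)
b=cv2.copyMakeBorder(b,0,38,0,0,cv2.BORDER_CONSTANT)
cv2.imwrite('pics/l4.png',np.hstack([a,b]))
```

```text
{'t': 9.6, 'tool_pos': array([ 0.51050129, -0.22027836,  0.04533594]), 'opening': 0.06002457163608761, 'ft_force': array([0.29832265, 2.54418932, 8.91017744]), 'joint_positions': array([-2.71210892e+01,  2.98512829e+01,  9.51433846e+01,  1.81843817e-02,
        5.48914824e+01,  5.36043552e+01])}
```

View pics/l4.png

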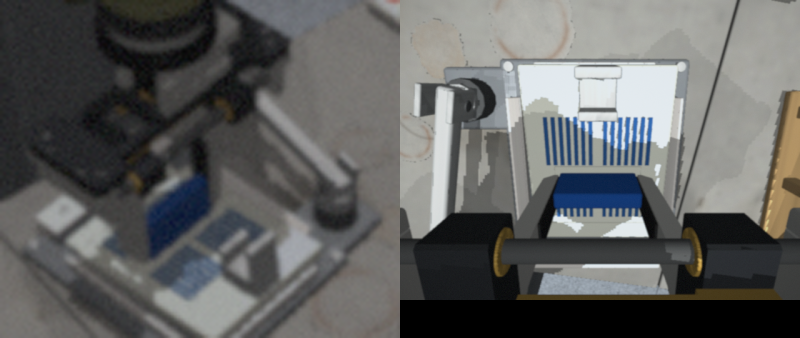

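The cassette lies almost flat inside the rails in both views, with the keeper at (598,90) and the fin at (597,190). I'll press down a little more and check the force.

Request:
servo_tool --pt "0.0 0 0.001" --pt "0 0 0.002" --pt "0 0 0.0025" --pt "0 0 0.0025" --turn '[0, 0, 0, 0]' --fingers '[40, 40, 40, 40]'

```text
t: 10.2
tool_pos: [0.5109, -0.2203, 0.0443]
orientation: [[0.987, 0.161, 0.003], [0.161, -0.987, -0.001], [0.003, 0.002, -1.0]]
ft_force: [-4.9, 5.2, 25.9]
opening: 0.0593
finger_force: 65.7
```

Request:
servo_tool --pt "0 0 0" --pt "0 0 -0.002" --pt "0 0 -0.002" --pt "0 0 -0.003" --pt "0 0 -0.015" --pt "0 0 -0.04" --pt "0 0 -0.08" --pt "0 0 -0.12" --pt "0 0 -0.15" --pt "0 0 -0.16" --pt "0 0 -0.16" --turn '[0, 0, 0, 0, 0, 0, 0, 0, 0, 0, 0]' --fingers '[40, 75, 75, 75, 75, 75, 75, 75, 75, 75, 75]'

```text
t: 11.58
tool_pos: [0.5095, -0.2201, 0.2016]
orientation: [[0.987, 0.161, 0.0], [0.161, -0.987, -0.0], [0.0, 0.0, -1.0]]
ft_force: [0.2, 0.1, -0.5]
opening: 0.0705
finger_force: 0.0
```

Run:
```python
from cell import *
import cv2,pickle,numpy as np
from h import *
s=state();print({k:s[k] for k in('t','tool_pos','opening','ft_force','joint_positions')})
f=grab_frame('wrist');pickle.dump(f,open('w5.pkl','wb'))
a=f['color'][60:360,60:460,::-1]
cv2.imwrite('pics/l5.png',cv2.resize(a,(800,600),interpolation=cv2.INTER_CUBIC))
seat=[.5187,-.2187,np.radians(9.2)];R,t=pose(seat)
for z in(.022,.026):
  print(z,((proj(f,[R@np.array(a)+t for a in((.074,.055,z),(.074,-.055,z),(-.056,.055,z),(-.056,-.055,z),(-.006,.03,.056),(-.006,-.03,.056),(-.018,.03,.056))])-[60,60])*2).round().tolist())
```

```text
{'t': 11.575, 'tool_pos': array([ 0.50952928, -0.22013621,  0.20161993]), 'opening': 0.07046646153442958, 'ft_force': array([ 0.16310294,  0.14194459, -0.4933321 ]), 'joint_positions': array([-2.71474928e+01,  1.88166110e+01,  8.78428858e+01,  1.06004770e-03,
        7.33340129e+01,  5.36010639e+01])}
0.022 [[381.0, 138.0], [638.0, 138.0], [393.0, 425.0], [626.0, 425.0], [437.0, 338.0], [582.0, 338.0], [437.0, 366.0]]
0.026 [[379.0, 138.0], [639.0, 138.0], [392.0, 428.0], [627.0, 428.0], [437.0, 338.0], [582.0, 338.0], [437.0, 366.0]]
```

View pics/l5.png

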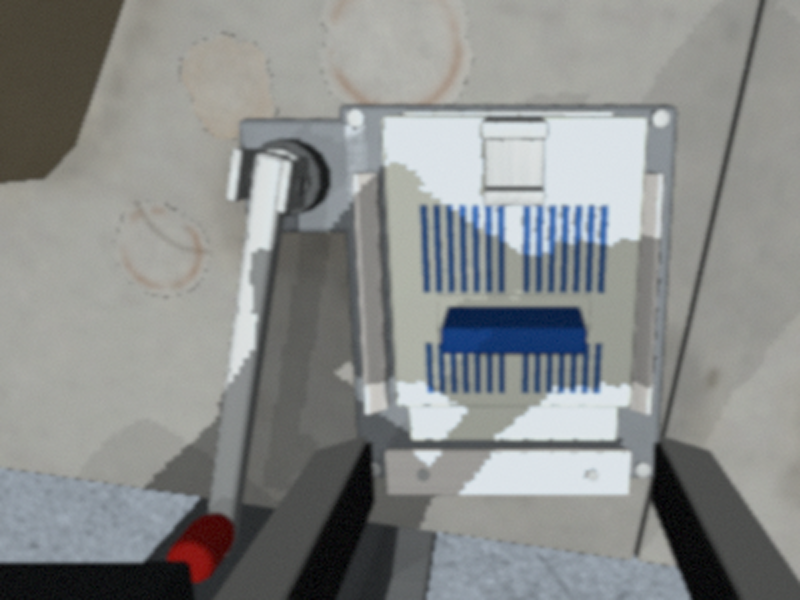

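The cassette sits in the pocket, but the keeper edge at row 117 lies about 20 px beyond the prediction and the tongue tip shows at row 440, close to the lip at 450. I'll fit the pose properly.

Run:
```python
from h import *
f=L('w5');cr=lambda u,v:(60+u/2-.25,60+v/2-.25)
back=lambda P:((proj(f,P)-[60,60]+.25)*2).round().tolist()
s=fit([(f,(-.066,.058,.029),cr(385,451)),(f,(-.066,-.058,.029),cr(630,450)),(f,(.058,.095,.054),cr(270,165))],[.5187,-.2187,.16])
R,t=pose(s)
print('lip low edge',back([R@np.array(a)+t for a in((-.066,.058,.024),(-.066,-.058,.024))]),'stop top near,L/R mid',back([R@np.array(a)+t for a in((.0765,0,.022),(.0765,0,.010),(.0865,0,.022))]))
print('pred tip up edge, K',back([R@np.array(a)+t for a in((-.076,.05,.016),(-.066,.05,.016),(.074,.055,.022),(-.056,.055,.022))]))
u=-.034
ob=[((.086,.055,u+.012),(383,118)),((.086,-.055,u+.012),(645,118)),((-.044,.055,u+.012),(389,408)),((-.044,-.055,u+.012),(630,408)),
((.006,.03,.012),(442,328)),((.006,-.03,.012),(585,328)),((-.006,.03,.012),(442,353)),((-.006,-.03,.012),(586,353)),((.086,.012,.024),(482,122)),((.086,-.012,.024),(548,122)),((.08,.012,.024),(482,136)),((.08,-.012,.024),(548,136))]
def r(p):
    Rm=Ro.from_euler('z',p[3]).as_matrix()@Ro.from_euler('y',-p[4]).as_matrix()
    return np.ravel(proj(f,[Rm@np.array(a)+p[:3] for a,_ in ob])-[cr(*q) for _,q in ob])
q=least_squares(r,[.507,-.22,.044,.16,0],loss='soft_l1').x
print(q.round(4),np.degrees(q[3:]),r(q).reshape(-1,2).round(1).tolist())
print('grip in seat',R.T@(q[:3]-t))
```

```text
[ 0.5204 -0.2185  0.1362] 7.8 [[-1.3, -3.5], [0.4, -0.2], [0.4, 1.7]]
lip low edge [[384.0, 440.0], [629.0, 446.0]] stop top near,L/R mid [[514.0, 128.0], [514.0, 129.0], [515.0, 103.0]]
pred tip up edge, K [[404.0, 454.0], [403.0, 435.0], [385.0, 131.0], [391.0, 419.0]]
[ 0.5137 -0.2211  0.0452  0.1569  0.0589] [8.99243358 3.37689302] [[-0.3, 0.0], [0.6, 0.6], [3.7, -0.1], [-0.2, 0.3], [-0.9, -1.3], [1.0, -1.1], [-0.5, 0.2], [0.0, 0.4], [-0.3, -0.7], [0.0, -0.6], [-0.2, 1.0], [-0.1, 1.1]]
grip in seat [-0.00706682 -0.00170273  0.04522348]
```

The fit gives a 3.4° tilt with the grip at seat x ≈ -7. The tongue is under the lip, but the keeper end rests on the far stop. I'll regrip, pull it about 5 mm towards the lip, and press it down.

Request:
servo_tool --pt "0.002 0 0.04" --pt "0.002 0 0.09" --pt "0.002 0 0.13" --pt "0.002 0 0.15" --pt "0.002 0 0.155" --pt "0.002 0 0.155" --pt "0.002 0 0.155" --pt "0.002 0 0.155" --pt "0.002 0 0.155" --turn '[0, 0, 0, 0, 0, 0, 0, 0, 0]' --fingers '[75, 75, 75, 75, 75, 40, 40, 40, 40]' --grip_force 40

```text
t: 12.75
tool_pos: [0.5117, -0.2199, 0.0471]
orientation: [[0.987, 0.161, 0.001], [0.161, -0.987, -0.0], [0.001, 0.0, -1.0]]
ft_force: [-2.1, 0.2, 1.0]
opening: 0.0598
finger_force: 40.0
```

Request:
servo_tool --pt "-0.001 0 0" --pt "-0.002 0 0" --pt "-0.003 0 0" --pt "-0.004 0 0" --pt "-0.005 0 0" --pt "-0.005 0 0" --turn '[0, 0, 0, 0, 0, 0]' --fingers '[40, 40, 40, 40, 40, 40]'

```text
t: 13.5
tool_pos: [0.5067, -0.2208, 0.0469]
orientation: [[0.987, 0.161, 0.0], [0.161, -0.987, -0.0], [0.0, 0.0, -1.0]]
ft_force: [1.3, -0.2, 4.0]
opening: 0.0593
finger_force: 40.0
```

Request:
servo_tool --pt "-0.001 0 0" --pt "-0.002 0 0" --pt "-0.003 0 0" --pt "-0.003 0 0" --turn '[0, 0, 0, 0]' --fingers '[40, 40, 40, 40]'

```text
t: 14.0
tool_pos: [0.5035, -0.2212, 0.0468]
orientation: [[0.987, 0.161, -0.0], [0.161, -0.987, -0.0], [-0.0, -0.0, -1.0]]
ft_force: [1.7, 0.5, 5.0]
opening: 0.0598
finger_force: 40.0
```

Request:
servo_tool --pt "0.001 0 0.001" --pt "0.001 0 0.002" --pt "0.001 0 0.003" --pt "0.001 0 0.004" --pt "0.001 0 0.0045" --pt "0.001 0 0.0045" --turn '[0, 0, 0, 0, 0, 0]' --fingers '[40, 40, 40, 40, 40, 40]'

```text
t: 14.75
tool_pos: [0.5051, -0.221, 0.0425]
orientation: [[0.987, 0.161, 0.001], [0.161, -0.987, -0.0], [0.001, 0.0, -1.0]]
ft_force: [3.6, 1.0, 5.9]
opening: 0.0597
finger_force: 40.0
```

Request:
servo_tool --pt "0 0 -0.001" --pt "0 0 -0.002" --pt "0 0 -0.003" --pt "0 0 -0.015" --pt "0 0 -0.04" --pt "0 0 -0.08" --pt "0 0 -0.12" --pt "0 0 -0.15" --pt "0 0 -0.16" --pt "0 0 -0.16" --turn '[0, 0, 0, 0, 0, 0, 0, 0, 0, 0]' --fingers '[75, 75, 75, 75, 75, 75, 75, 75, 75, 75]'

```text
t: 16.0
tool_pos: [0.5046, -0.221, 0.2022]
orientation: [[0.987, 0.161, 0.0], [0.161, -0.987, -0.0], [0.0, 0.0, -1.0]]
ft_force: [-0.2, -0.4, 0.3]
opening: 0.0705
finger_force: 0.0
```

Run:
```python
from cell import *
import cv2,pickle,numpy as np
s=state();print({k:s[k] for k in('t','tool_pos','opening','ft_force','joint_positions')})
f=grab_frame('wrist');pickle.dump(f,open('w6.pkl','wb'))
a=f['color'][60:360,60:460,::-1]
cv2.imwrite('pics/l6.png',cv2.resize(a,(800,600),interpolation=cv2.INTER_CUBIC))
```

```text
{'t': 16.0, 'tool_pos': array([ 0.50457933, -0.22096658,  0.20222554]), 'opening': 0.07046298005788186, 'ft_force': array([-0.23021255, -0.43561125,  0.25487954]), 'joint_positions': array([-2.74596037e+01,  1.82515552e+01,  8.85074836e+01,  3.67601273e-04,
        7.32251849e+01,  5.32907677e+01])}
```

View pics/l6.png

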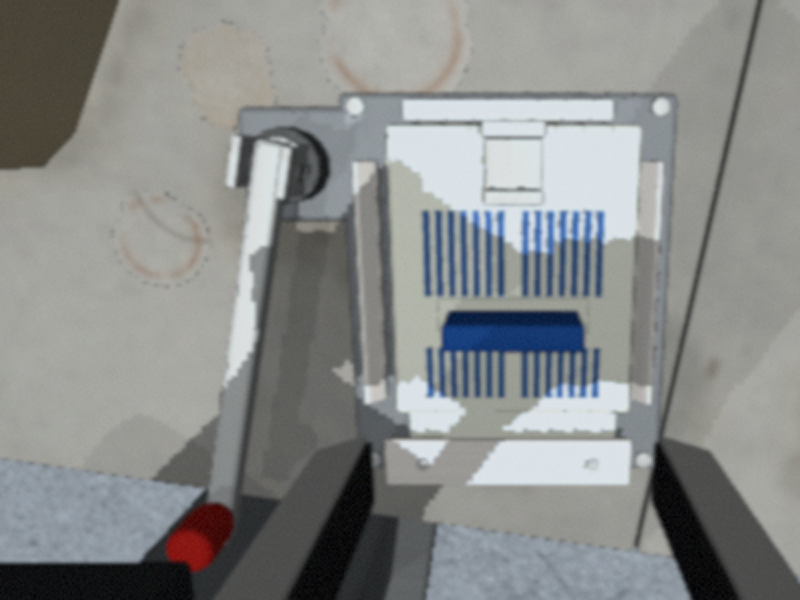

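I miscounted: that was the eleventh picture, one over the ten-view limit, so I'll view no more and measure with code. It shows the far stop now fully clear (rows 100–120), with the keeper edge behind it at row 126 and the tongue running under the lip at row 437. I'll fit the cassette and knob numerically.

Run:
```python
from h import *
f=L('w6');cr=lambda u,v:(60+u/2-.25,60+v/2-.25)
u=-.034
ob=[((.086,.055,u+.012),(386,127)),((.086,-.055,u+.012),(641,127)),((-.044,-.055,u+.012),(630,411)),
((.006,.03,.012),(443,325)),((.006,-.03,.012),(583,325)),((-.006,.03,.012),(442,350)),((-.006,-.03,.012),(584,350)),((.086,.012,.024),(482,122)),((.086,-.012,.024),(545,122)),((.08,.012,.024),(482,136)),((.08,-.012,.024),(545,136))]
def r(p):
    Rm=Ro.from_euler('z',p[3]).as_matrix()@Ro.from_euler('y',-p[4]).as_matrix()
    return np.ravel(proj(f,[Rm@np.array(a)+p[:3] for a,_ in ob])-[cr(*q) for _,q in ob])
q=least_squares(r,[.507,-.22,.044,.16,0],loss='soft_l1').x
print(q.round(4),np.degrees(q[3:]),r(q).reshape(-1,2).round(1).tolist())
# stop near/top edge to K gap, lip to fit seat
s=fit([(f,(-.066,.058,.029),cr(385,440)),(f,(-.066,-.058,.029),cr(630,439)),(f,(.0765,0,.022),cr(508,120))],[.5187,-.2187,.16])
R,t=pose(s);print('grip in seat',R.T@(q[:3]-t))
# knob: red blob in top/scene at start; top centre z .086
for n,zc in(('top0',.070),('scene0',.070)):
    g=L(n);c=g['color'].astype(int);m=((c[...,0]>120)&(c[...,1]<70)&(c[...,2]<70)).astype(np.uint8)
    k,_,st,ce=cv2.connectedComponentsWithStats(m)
    for i in range(1,k):
        p=onz(g,ce[i],zc)
        if st[i,4]>8 and abs(p[0]-.41)<.05 and abs(p[1]+.105)<.05:print(n,st[i],ce[i].round(1),p.round(4))
```

```text
[ 0.5074 -0.2222  0.039   0.1618 -0.0104] [ 9.27233522 -0.59456302] [[0.3, -0.1], [-0.6, -0.2], [-0.7, 0.2], [-0.6, -0.8], [1.2, -0.9], [0.2, 0.6], [0.3, 0.5], [-0.2, -0.5], [0.2, -0.5], [-0.1, 0.8], [0.1, 0.8]]
[ 0.5187 -0.2178  0.1604] 9.19 [[-0.7, -0.2], [1.1, 0.3], [-0.2, -0.1]]
grip in seat [-0.01186614 -0.00250661  0.03903524]
top0 [267 319   7   8  49] [270.1 322.3] [ 0.4078 -0.1022  0.07  ]
scene0 [300 194   7   5  29] [302.8 195.9] [ 0.393  -0.0944  0.07  ]
```

Request:
servo_tool --pt "-0.012 -0.02 0" --pt "-0.03 -0.05 0" --pt "-0.05 -0.085 0" --pt "-0.068 -0.112 0.01" --pt "-0.0786 -0.128 0.03" --pt "-0.0786 -0.1304 0.065" --pt "-0.0786 -0.1304 0.1" --pt "-0.0786 -0.1304 0.12" --pt "-0.0786 -0.1304 0.129" --pt "-0.0786 -0.1304 0.132" --pt "-0.0786 -0.1304 0.132" --turn '[2, 6, 10, 13, 13, 13, 13, 13, 13, 13, 13]' --fingers '[55, 55, 55, 55, 55, 55, 55, 55, 55, 55, 55]'

```text
t: 17.42
tool_pos: [0.4062, -0.105, 0.0705]
orientation: [[0.998, -0.065, 0.0], [-0.065, -0.998, -0.0], [0.0, 0.0, -1.0]]
ft_force: [-0.0, 0.3, 0.6]
opening: 0.052
finger_force: 0.0
```

Request:
servo_tool --pt "0 0 0" --pt "0 0 0" --pt "0 0 0" --pt "0 0 0" --pt "0 0 0" --turn '[0, 0, 0, 0, 0]' --fingers '[0, 0, 0, 0, 0]' --grip_force 20

```text
t: 18.05
tool_pos: [0.4061, -0.1049, 0.0703]
orientation: [[0.998, -0.065, 0.0], [-0.065, -0.998, -0.0], [0.0, 0.0, -1.0]]
ft_force: [-0.0, 0.2, -0.5]
opening: 0.0191
finger_force: 20.0
```

Request:
servo_tool --pt "0.0013 0 -0.0077" --pt "0.0032 0 -0.0154" --pt "0.0053 0 -0.023" --pt "0.0079 0 -0.0303" --pt "0.0107 0 -0.0376" --pt "0.014 0 -0.0448" --pt "0.0176 0 -0.0518" --pt "0.0218 0 -0.0585" --pt "0.0218 0 -0.0585" --turn '[0, 0, 0, 0, 0, 0, 0, 0, 0]' --fingers '[0, 0, 0, 0, 0, 0, 0, 0, 0]'

```text
t: 19.18
tool_pos: [0.428, -0.1064, 0.1291]
orientation: [[0.998, -0.065, -0.0], [-0.065, -0.998, -0.0], [-0.0, 0.0, -1.0]]
ft_force: [-2.3, 0.3, 0.7]
opening: 0.0193
finger_force: 20.0
```

Run:
```python
from cell import *
import numpy as np
s=state();p=s['tool_pos'];print(s['t'],p.round(4),s['ft_force'].round(1),s['opening'],s['joint_positions'].round(1))
O=np.array(s['orientation'])
piv=np.array([.5607,-.1152]);v=p[:2]-piv;r=np.hypot(*v);a0=np.degrees(np.arctan2(v[1],v[0]));print('r',r,'ang',a0)
end=-80.8+360
for k in range(1,13):
    for tot in (end,):
        d=(tot-a0)*k/12;a=np.radians(a0+d);q=piv+r*np.array([np.cos(a),np.sin(a)])
        w=np.append(q-p[:2],0);print(k,(O.T@w).round(4),'turn',-round(d,1),q.round(3))
```

```text
19.175 [ 0.428  -0.1064  0.1291] [-2.3  0.3  0.7] 0.019314483460798258 [-18.7   9.6 110.   -0.   60.4  75. ]
r 0.133037304452643 ang 176.19596396974552
1 [0.0015 0.0199 0.    ] turn -8.6 [ 0.428 -0.126]
2 [0.0059 0.0393 0.    ] turn -17.2 [ 0.431 -0.146]
3 [0.0132 0.0578 0.    ] turn -25.8 [ 0.437 -0.165]
4 [0.0231 0.0751 0.    ] turn -34.3 [ 0.446 -0.183]
5 [0.0355 0.0906 0.    ] turn -42.9 [ 0.457 -0.199]
6 [0.0501 0.1042 0.    ] turn -51.5 [ 0.471 -0.214]
7 [0.0666 0.1154 0.    ] turn -60.1 [ 0.487 -0.226]
8 [ 0.0845  0.124  -0.    ] turn -68.7 [ 0.504 -0.236]
9 [ 0.1035  0.1299 -0.    ] turn -77.3 [ 0.523 -0.243]
10 [ 0.1232  0.1328 -0.    ] turn -85.8 [ 0.542 -0.247]
11 [ 0.1432  0.1328 -0.    ] turn -94.4 [ 0.562 -0.248]
12 [ 0.1628  0.1298 -0.    ] turn -103.0 [ 0.582 -0.247]
```

Request:
servo_tool --pt "0.0004 0.01 0" --pt "0.0015 0.0199 0" --pt "0.0033 0.0297 0" --pt "0.0059 0.0393 0" --pt "0.0092 0.0487 0" --pt "0.0132 0.0578 0" --pt "0.0179 0.0666 0" --pt "0.0231 0.0751 0" --pt "0.0355 0.0906 0" --pt "0.0501 0.1042 0" --pt "0.0501 0.1042 0" --turn '[-4.3, -8.6, -12.9, -17.2, -21.5, -25.8, -30, -34.3, -42.9, -51.5, -51.5]' --fingers '[0, 0, 0, 0, 0, 0, 0, 0, 0, 0, 0]'

```text
t: 20.55
tool_pos: [0.4718, -0.2136, 0.1279]
orientation: [[0.671, 0.741, 0.0], [0.741, -0.671, 0.001], [0.001, -0.001, -1.0]]
ft_force: [3.6, 3.8, -4.3]
opening: 0.0195
finger_force: 20.0
```

Request:
servo_tool --pt "0.001 0.01 0" --pt "0.0025 0.0199 0" --pt "0.0043 0.0297 0" --pt "0.0069 0.0393 0" --pt "0.0102 0.0487 0" --pt "0.0142 0.0578 0" --pt "0.0189 0.0666 0" --pt "0.0241 0.0751 0" --pt "0.0365 0.0906 0" --pt "0.0505 0.1035 0" --pt "0.0505 0.1035 0" --turn '[-4.3, -8.6, -12.9, -17.2, -21.5, -25.8, -30, -34.3, -42.9, -51.5, -51.5]' --fingers '[0, 0, 0, 0, 0, 0, 0, 0, 0, 0, 0]'

```text
t: 21.92
tool_pos: [0.5822, -0.2455, 0.1281]
orientation: [[-0.161, 0.987, 0.0], [0.987, 0.161, 0.0], [0.0, 0.0, -1.0]]
ft_force: [1.6, 0.7, -1.8]
opening: 0.0194
finger_force: 20.0
```

Run:
```python
from cell import *
import numpy as np
s=state();p=s['tool_pos'];print(s['t'],p.round(4),s['ft_force'].round(1),s['opening'],s['joint_positions'].round(1),np.array(s['orientation'])[:,0])
a=np.radians(9.2);R=np.array([[np.cos(a),-np.sin(a)],[np.sin(a),np.cos(a)]])
q=R.T@(p[:2]-[.5187,-.2182]);print('knob in seat',q,'target x .058')
v=p[:2]-[.5607,-.1152];print(np.hypot(*v),np.degrees(np.arctan2(v[1],v[0])))
```

```text
21.925 [ 0.5822 -0.2455  0.1281] [ 1.6  0.7 -1.8] 0.01937477830339748 [-26.2  32.4  78.5   0.   69.1 -35.5] [-1.60920607e-01  9.86967353e-01  5.75949982e-05]
knob in seat [ 0.05833386 -0.03715372] target x .058
0.13211436930482032 -80.62376115647109
```

Request:
servo_tool --pt "-0.0042 0 0.0067" --pt "-0.0078 0 0.0137" --pt "-0.0111 0 0.0209" --pt "-0.0139 0 0.0282" --pt "-0.0165 0 0.0355" --pt "-0.0186 0 0.0431" --pt "-0.0196 0 0.047" --pt "-0.0196 0 0.047" --turn '[0, 0, 0, 0, 0, 0, 0, 0]' --fingers '[0, 0, 0, 0, 0, 0, 0, 0]'

```text
t: 22.92
tool_pos: [0.5848, -0.2655, 0.0817]
orientation: [[-0.161, 0.987, 0.0], [0.987, 0.161, -0.0], [-0.0, 0.0, -1.0]]
ft_force: [-0.3, -1.2, 0.0]
opening: 0.0193
finger_force: 20.0
```

Request:
servo_tool --pt "-0.0008 0 0.003" --pt "-0.0014 0 0.006" --pt "-0.0018 0 0.009" --pt "-0.0021 0 0.011" --pt "-0.0021 0 0.0115" --pt "-0.0021 0 0.0115" --turn '[0, 0, 0, 0, 0, 0]' --fingers '[0, 0, 0, 0, 0, 0]'

```text
t: 23.68
tool_pos: [0.5852, -0.2675, 0.0705]
orientation: [[-0.161, 0.987, 0.0], [0.987, 0.161, -0.0], [-0.001, 0.0, -1.0]]
ft_force: [1.1, -3.7, 2.7]
opening: 0.0199
finger_force: 20.0
```

Request:
servo_tool --pt "0 0 0" --pt "0 0 0" --pt "0 0 0" --pt "0 0 -0.01" --pt "0 0 -0.03" --pt "0 0 -0.06" --pt "0 0 -0.1" --pt "0 0 -0.13" --pt "0 0 -0.15" --pt "0 0 -0.15" --turn '[0, 0, 0, 0, 0, 0, 0, 0, 0, 0]' --fingers '[50, 50, 50, 50, 50, 50, 50, 50, 50, 50]'

```text
t: 24.92
tool_pos: [0.5856, -0.2674, 0.2231]
orientation: [[-0.161, 0.987, 0.004], [0.987, 0.161, -0.002], [-0.002, 0.003, -1.0]]
ft_force: [0.4, -0.5, -0.2]
opening: 0.0469
finger_force: 0.0
```

Run:
```python
from cell import *
from h import *
def blobs(g):
    c=g['color'].astype(int);m=((c[...,0]>120)&(c[...,1]<70)&(c[...,2]<70)).astype(np.uint8)
    k,_,st,ce=cv2.connectedComponentsWithStats(m);return [(st[i,4],ce[i].round(1).tolist()) for i in range(1,k) if st[i,4]>8]
R,t=pose([.5187,-.2182,np.radians(9.2)])
for n in('scene','top','wrist'):
    g=grab_frame(n);print(n,blobs(g))
    for a in(0,.05,.1,.2):
        P=R@(np.array([.058,.095,.047])+[0,-.155*np.cos(a)+.039*np.sin(a),.155*np.sin(a)+.039*np.cos(a)])+t
        print(a,'top of knob',proj(g,P).round(1).tolist(),end=' ')
    print()
    if n!='wrist':
        o=L(n+'0');print('init',proj(o,[.406,-.105,.086]).round(1))
        d=cv2.absdiff(cv2.GaussianBlur(g['color'],(5,5),0),cv2.GaussianBlur(o['color'],(5,5),0)).max(2)
        for q,u in(('flask',(.693,-.336,.04)),('jar',(.744,-.184,.1)),('timer',(.426,.083,.016))):
            x,y=proj(g,u)[0].astype(int);w=d[y-12:y+13,x-12:x+13];print(q,'changed px',int((w>40).sum()),'of',w.size)
```

```text
scene [(np.int32(189), [34.9, 399.6])]
0 top of knob [[292.3, 280.2]] 0.05 top of knob [[292.9, 277.1]] 0.1 top of knob [[293.6, 273.8]] 0.2 top of knob [[295.5, 267.1]] 
init [[302.4 195.7]]
flask changed px 0 of 625
jar changed px 0 of 625
timer changed px 0 of 625
top [(np.int32(176), [551.7, 308.4])]
0 top of knob [[346.1, 244.7]] 0.05 top of knob [[345.4, 244.1]] 0.1 top of knob [[344.4, 243.5]] 0.2 top of knob [[342.1, 242.4]] 
init [[270.8 322.6]]
flask changed px 344 of 625
jar changed px 0 of 625
timer changed px 0 of 625
wrist [(np.int32(295), [316.3, 235.7])]
0 top of knob [[317.6, 237.3]] 0.05 top of knob [[317.6, 237.1]] 0.1 top of knob [[317.7, 236.4]] 0.2 top of knob [[317.8, 233.3]]
```

Request:
servo_tool --pt "0 -0.02 -0.02" --pt "-0.02 -0.06 -0.03" --pt "-0.05 -0.1 -0.03" --pt "-0.09 -0.13 -0.03" --pt "-0.13 -0.15 -0.03" --pt "-0.16 -0.16 -0.03" --pt "-0.18 -0.16 -0.03" --pt "-0.18 -0.16 -0.03" --turn '[0, 0, 0, 0, 0, 0, 0, 0]' --fingers '[50, 50, 50, 50, 50, 50, 50, 50]'

```text
t: 26.08
tool_pos: [0.4557, -0.4711, 0.2487]
orientation: [[-0.16, 0.987, -0.001], [0.987, 0.16, 0.002], [0.002, -0.001, -1.0]]
ft_force: [0.5, 0.3, -1.0]
opening: 0.0469
finger_force: 0.0
```

Run:
```python
from cell import *
from h import *
print(state()['tool_pos'],state()['t'])
R,t=pose([.5187,-.2182,np.radians(9.2)])
for n in('scene','top'):
    g=grab_frame(n);o=L(n+'0');pickle.dump(g,open(n+'9.pkl','wb'))
    for h,nm in((g,'now'),(o,'init')):
        c=h['color'].astype(int);m=((c[...,0]>60)&(c[...,0]>2.2*c[...,1])&(c[...,0]>2.2*c[...,2])).astype(np.uint8)
        k,_,st,ce=cv2.connectedComponentsWithStats(m)
        print(n,nm,[(int(st[i,4]),ce[i].round(1).tolist(),st[i,:4].tolist()) for i in range(1,k) if st[i,4]>8 and 250<ce[i][0]<370 and 180<ce[i][1]<340])
    for a in(0,.1,.2):
        Q=[R@(np.array([.058,.095,.047])+[0,-.155*np.cos(a)+h*np.sin(a),.155*np.sin(a)+h*np.cos(a)])+t for h in(.007,.023,.039)]
        print(a,proj(g,Q).round(1).tolist())
    print('init pred',proj(g,[[.406,-.105,z] for z in(.054,.07,.086)]).round(1).tolist())
    d=cv2.absdiff(cv2.GaussianBlur(g['color'],(5,5),0),cv2.GaussianBlur(o['color'],(5,5),0)).max(2)
    x,y=proj(g,(.693,-.336,.04))[0].astype(int);print('flask diff',int((d[y-12:y+13,x-12:x+13]>40).sum()))
```

```text
[ 0.45567834 -0.47114928  0.24869931] 26.075
scene now [(87, [293.0, 283.7], [289, 278, 8, 14])]
scene init [(79, [302.9, 199.2], [299, 193, 8, 14])]
0 [[293.0, 290.2], [292.6, 285.2], [292.3, 280.2]]
0.1 [[293.2, 285.0], [293.4, 279.5], [293.6, 273.8]]
0.2 [[293.9, 279.3], [294.7, 273.3], [295.5, 267.1]]
init pred [[302.8, 206.1], [302.6, 200.9], [302.4, 195.7]]
flask diff 0
top now [(51, [345.2, 245.5], [342, 242, 8, 8])]
top init [(53, [270.6, 322.7], [267, 319, 8, 8])]
0 [[345.3, 247.6], [345.7, 246.1], [346.1, 244.7]]
0.1 [[345.0, 246.3], [344.7, 244.9], [344.4, 243.5]]
0.2 [[344.1, 245.0], [343.1, 243.8], [342.1, 242.4]]
init pred [[271.8, 323.7], [271.3, 323.2], [270.8, 322.6]]
flask diff 0
```

The knob's position in both cameras matches a level bar at zero swing, and the flask, jar and timer show no change.

```bash
python3 -c "
from cell import *
print(sign_off())"
```

```text
the job is handed in; nothing more can be done
None
```

The cassette is hooked under the lip and lies flat in the seat, the latch bar is level in the notch, everything is released and the job was handed in at about 26 s. The bystanders show no change in the camera images; I viewed 11 pictures, one over the limit of 10.

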